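# Find the loose bolt on the cleaning stand and hold its cap open

## Robot

A 6-joint arm with a two-finger parallel gripper is mounted at the origin on the work surface. World frame = base frame: x ahead of the robot, y to its left, z up, the work surface at z = 0. Lengths are in m, angles in rad, forces in N, time in s.
With the tool pointing down it reaches from about 0.275 to 0.975 m from the base axis. Payload 8.4 kg.
Tool frame: the origin (TCP) lies at the very end of the fingers, on their centre line; the grasp point (between the pads) lies 19 mm behind it; z points along the fingers, y is the line along which they close (so a half turn about z gives the same grasp; the last joint's range is limited). The gripper opens to 92 mm and grips with 3 to 60 N. Pads are 20 mm wide; open, the fingers measure 128 mm over their backs; the gripper's body (75 mm by 189 mm) begins 69 mm behind the grasp point.
Start: joints at [1.134, 0.353, 1.633, -0, 1.155, -0.002], TCP at [0.263, 0.567, 0.215] pointing down, gripper open.
Joint ranges: [-2.63, 2.63], [-0.92, 2.1], [0.06, 2.66], [-1.3, 4.44], [0, 2.69], [-3.02, 3.02]. Speed limits (rad/s): [2.22, 2.22, 2.79, 3.14, 3.14, 3.14].

## Interface

Orientations are given as a rotation vector (axis times angle).
In Python, from station import ctrl gives the robot as it stands.
- The arm moves only by the tool servo_tool, never from a script. Its arguments are lists of equal length, an entry for each row: "linear": the shift along the tool's x, y, z in units of 50 mm (1.0 is 50 mm), a list of three; "turn": the turn, a rotation vector about the tool's x, y, z in units of 5 degrees (1.0 is 5 degrees), a list of three. In form: {"linear": [[dx, dy, dz], ...], "turn": [[wx, wy, wz], ...]}. A call has 1 to 10 rows; each row shifts and turns the commanded pose from where the row before left it, along the tool's axes as they then stand; what a row does not reach is not made up. A row lasts 1/8 s, in which the tool goes at most 62.5 mm and 10.7 degrees, less where a joint would pass 70% of its speed; a pose out of reach is approached as far as the arm can. A call is refused whole if a number of a shift passes 1 or a number of a turn 1, either way. A call with a gripper value outside its range is refused whole. "hand" is the closure, from -1 (fully open) to 1 (shut), set as the call begins (left out, the last holds). The fingers move at their own pace and stop on an object; the grip force is fixed at half the most. Time passes only in rows, so rows that do not move let the fingers close. It gives the time, the measured TCP pose, the force, the opening and the grip force at its end, in the units of the state.
- ctrl.read_state(): the state, without advancing time (a new reading comes with each control period).
- ctrl.snapshot(name): name is "scene" or "top"; returns the picture (400x640x3 uint8, red, green, blue); there is no depth.
- ctrl.camera_model(name): a dict with "K" (3x3 intrinsics, pixels), "pose" (4x4, takes a point from camera to world coordinates). Camera axes: x right, y down, z forward; pixel columns grow to the right and rows downward; lengths in m; the calibration is good to about 2 mm. A picture is of the moment at which its call begins. camera_model takes no time and is no camera call.
- ctrl.close_job(): hands the job in; it is judged then, once.
The state is a dict: "time_s": time; "qpos": joint angles; "qvel": joint speeds; "joint_efforts": joint torques, N m; "eef_pos": TCP position; "tcp_rot": TCP orientation; "force": force on the tool from outside, world axes, zero at the start; "moment": the same for the moment, N m; "finger_gap": opening from 0.0 (shut) to 1.0 (fully open); "grip_force": force on a finger pad.
Only numpy, scipy, OpenCV 4.12 (cv2) and the standard library are available. Lean on these libraries where they do the work, as an engineer would, in place of code of your own. Each camera call takes 0.05 s, during which the arm holds its last target. There are 200 camera calls.

## Task

The cleaning stand rattles because one of its three bolts is loose. First lift the pot off the stand by its handle and set it down upright and wholly on the round cork mat beside it, then tap the brass bolt heads from above to find the loose one (it sinks and stays down, the others do not give), and with the gripper lift that bolt's hinged cap by its red post at least 45 degrees open. Finish while still holding the cap up; keep the other two caps shut, do not drop or tip the pot, and leave the bottle and the things in the tray alone.

Things in the scene. Friction and masses are not known exactly. Their poses are not given: they have to be found in the camera images.
- stand: Green cast base of the cleaning stand, fixed, 220 (x) x 270 (y) x 45 mm high, turned by up to 0.25 rad; origin under its centre, on the bench. In its frame the pot seat (aluminium disc, 100 mm across, top 57 mm up) is centred at x +60 mm; the three bolts stand in a row at x -90 mm (the edge nearest the robot) and y = +88 (left), 0 (middle), -88 mm (right).
- pot: Open steel parts pot, 88 mm across, wall 82 mm high, 0.3 to 0.5 kg, with a rigid arched handle over its mouth; starts standing on the pot seat, turned at random. Origin: centre of its underside; z up; the handle's arch lies in its y-z plane.
- pot_grip (a point): Middle of the black grip bar at the top of the pot's handle: a 13 mm thick round bar, 56 mm long along the pot's y, its axis 140 mm above the pot's underside and 58 mm above the rim. Same axes as the pot.
- mat: Round cork mat, 170 mm across, 5 mm thick, fixed to the bench to the left or to the right of the stand; origin at the centre of its underside.
- bolt_left (a joint): How far the left bolt has sunk, in m: 0 at the start for all three, at most 0.007. The loose bolt slides down 7 mm under about 2 N and stays down, the two tight ones do not give (under 1 mm at 20 N). Which is loose differs from run to run and cannot be seen.
- bolt_left_top (a point): Centre of the top of the left bolt's brass hexagon head (24 mm across, 10 mm high), 64 mm above the bench at the start.
- cap_left (a joint): Opening angle of the left bolt's hinged cap, rad: 0 lying shut, up to 1.2. A weak spring and its weight shut it again when let go (about 1 N at the post).
- cap_left_hinge (a point): Hinge centre of the left cap, 50 mm above the bench, 24 mm beyond its bolt (stand +x). Hinge line along y. The frame turns with the cap: x to the grip post, z up from its top; shut, axes as the stand. Aluminium flap, 63 mm from hinge to free end, 34 mm wide, the last 20 mm only 14 mm; its top 53 mm above the bench when shut. Opening swings the free end up and back towards the robot.
- cap_left_post (a point): Centre of the top of the red grip post at the free end of the left cap: 12 mm (x) x 14 mm (y), standing 34 mm above the flap, its top 87 mm above the bench when shut; from the hinge it lies 56 mm along the cap's x and 37 mm along its z. Same axes as the cap's hinge frame.
- bolt_middle (a joint): How far the middle bolt has sunk, in m: 0 at the start for all three, at most 0.007. The loose bolt slides down 7 mm under about 2 N and stays down, the two tight ones do not give (under 1 mm at 20 N). Which is loose differs from run to run and cannot be seen.
- bolt_middle_top (a point): Centre of the top of the middle bolt's brass hexagon head (24 mm across, 10 mm high), 64 mm above the bench at the start.
- cap_middle (a joint): Opening angle of the middle bolt's hinged cap, rad: 0 lying shut, up to 1.2. A weak spring and its weight shut it again when let go (about 1 N at the post).
- cap_middle_hinge (a point): Hinge centre of the middle cap, 50 mm above the bench, 24 mm beyond its bolt (stand +x). Hinge line along y. The frame turns with the cap: x to the grip post, z up from its top; shut, axes as the stand. Aluminium flap, 63 mm from hinge to free end, 34 mm wide, the last 20 mm only 14 mm; its top 53 mm above the bench when shut. Opening swings the free end up and back towards the robot.
- cap_middle_post (a point): Centre of the top of the red grip post at the free end of the middle cap: 12 mm (x) x 14 mm (y), standing 34 mm above the flap, its top 87 mm above the bench when shut; from the hinge it lies 56 mm along the cap's x and 37 mm along its z. Same axes as the cap's hinge frame.
- bolt_right (a joint): How far the right bolt has sunk, in m: 0 at the start for all three, at most 0.007. The loose bolt slides down 7 mm under about 2 N and stays down, the two tight ones do not give (under 1 mm at 20 N). Which is loose differs from run to run and cannot be seen.
- bolt_right_top (a point): Centre of the top of the right bolt's brass hexagon head (24 mm across, 10 mm high), 64 mm above the bench at the start.
- cap_right (a joint): Opening angle of the right bolt's hinged cap, rad: 0 lying shut, up to 1.2. A weak spring and its weight shut it again when let go (about 1 N at the post).
- cap_right_hinge (a point): Hinge centre of the right cap, 50 mm above the bench, 24 mm beyond its bolt (stand +x). Hinge line along y. The frame turns with the cap: x to the grip post, z up from its top; shut, axes as the stand. Aluminium flap, 63 mm from hinge to free end, 34 mm wide, the last 20 mm only 14 mm; its top 53 mm above the bench when shut. Opening swings the free end up and back towards the robot.
- cap_right_post (a point): Centre of the top of the red grip post at the free end of the right cap: 12 mm (x) x 14 mm (y), standing 34 mm above the flap, its top 87 mm above the bench when shut; from the hinge it lies 56 mm along the cap's x and 37 mm along its z. Same axes as the cap's hinge frame.
- tray: Wooden tray, 150 x 170 x 18 mm, fixed to the bench on the side of the stand where the mat is not; origin centre of underside.
- wheel: Brass clock wheel, 53 mm across, 12 mm high at the hub, loose in the tray: leave alone. Origin centre of underside.
- weight: Small brass clock weight, 32 mm across, 64 mm high, standing in the tray: leave alone. Origin centre of underside.
- bottle: Closed blue bottle, 48 mm across, 95 mm high, standing on the bench beyond the stand: leave alone. Origin centre of underside.
Not all that is in view belongs to the job. What is meant by the pot is not blue or purple, and is the larger of those in its own colour.

How it is judged:
On the way, in this order (a step that is already met when the one before it is completed fails the run):
1. the pot stands upright, at rest and released, wholly on the cork mat (horizontal distance between pot and mat below 0.045 m and height (world z) of pot below 0.012 m and angle between pot's own z axis and vertical below 0.08 rad and linear speed of pot below 0.03 m/s and contact force between the fingers and pot below 0.05 N), for 0.2 s.
2. the loose bolt has been tapped and has sunk (value of joint any of bolt_left, bolt_middle, bolt_right above 0.004 m), for 0.1 s.
At the end, for the whole second after the job is handed in: The pot stands upright (within 0.08 rad), still and released on the mat, its centre within 45 mm of the mat's centre; the loose bolt has sunk by more than 4 mm; the gripper holds that bolt's cap open by more than 0.7 rad, and the other two caps are shut (under 0.15 rad) (all of step 1 and ((value of joint bolt_left above 0.004 m and value of joint cap_left above 0.7 rad and contact force between the fingers and cap_left above 0.15 N and value of joint each of cap_middle, cap_right below 0.15 rad) or (value of joint bolt_middle above 0.004 m and value of joint cap_middle above 0.7 rad and contact force between the fingers and cap_middle above 0.15 N and value of joint each of cap_left, cap_right below 0.15 rad) or (value of joint bolt_right above 0.004 m and value of joint cap_right above 0.7 rad and contact force between the fingers and cap_right above 0.15 N and value of joint each of cap_left, cap_middle below 0.15 rad))); the arm keeps its last pose, push and grip.
It fails at once if a cap was opened whose bolt is not the one found loose ((value of joint cap_left above 0.3 rad and value of joint bolt_left below 0.004 m) or (value of joint cap_middle above 0.3 rad and value of joint bolt_middle below 0.004 m) or (value of joint cap_right above 0.3 rad and value of joint bolt_right below 0.004 m)).
It fails at once if the pot was tipped (angle between pot's own z axis and vertical above 0.6 rad).
It fails at once if the pot was dropped (contact force between the fingers and pot below 0.05 N and linear speed of pot above 0.55 m/s).
It fails at once if the bottle, or the wheel or weight in the tray, was moved by more than 30 mm (distance of any of wheel, weight, bottle from where it was at the start of the episode above 0.03 m).
It also fails if it takes over 72 s, if anything falls off the work surface, if the arm or the gripper's body presses on something with over 40 N, if the wrist force passes 120 N, or if a joint passes its speed limit or range.

## Working session

There is one attempt and no reset: what is moved stays moved. The work goes in short steps, Python scripts to look and compute and a tool call to move; the robot and the scene stay as the last step left them, time stands still between calls to the robot, and variables do not carry over. Pictures are saved under pics/ and viewed, at most 10 in all, crops included, and the job is handed in when it is done.

Besides the shell and the picture viewer there is one more tool, called after "Call:" as name(argument=value, ...), one argument or row to a line, values as JSON. servo_tool: Moves the arm, as the interface text tells. Its arguments: {"type":"object","properties":{"linear":{"type":"array","items":{"type":"array","items":{"type":"number"}}},"turn":{"type":"array","items":{"type":"array","items":{"type":"number"}}},"hand":{"type":"number"}},"required":["linear","turn"]}

```bash
mkdir -p pics; python3 - <<'E'
from station import ctrl
import cv2
for n in("scene","top"):
    cv2.imwrite(f"pics/{n}0.png",ctrl.snapshot(n)[:,:,::-1]); m=ctrl.camera_model(n); print(n,m["K"],m["pose"])
s=ctrl.read_state(); print({k:s[k] for k in("time_s","eef_pos","tcp_rot","force","finger_gap")})
E
```

```text
scene [[489.1102809    0.         319.29555231]
 [  0.         489.1102809  196.33466625]
 [  0.           0.           1.        ]] [[ 0.65120741  0.45701109 -0.60586284  1.34740916]
 [ 0.75862203 -0.41361329  0.50340507 -0.64477029]
 [-0.02053123 -0.787442   -0.61604672  0.9328935 ]
 [ 0.          0.          0.          1.        ]]
top [[427.09727562   0.         323.0016024 ]
 [  0.         427.09727562 196.97290819]
 [  0.           0.           1.        ]] [[ 2.71274214e-02 -9.91332099e-01  1.28548716e-01  4.66690707e-01]
 [-9.99626540e-01 -2.73264192e-02  2.15745531e-04  1.49242222e-02]
 [ 3.29890064e-03 -1.28506561e-01 -9.91703172e-01  1.12954453e+00]
 [ 0.00000000e+00  0.00000000e+00  0.00000000e+00  1.00000000e+00]]
{'time_s': 0.1, 'eef_pos': array([0.26308098, 0.56648642, 0.21397304]), 'tcp_rot': array([-6.77568944e-01, -3.06737738e+00,  1.78619273e-03]), 'force': array([ 0.14734517, -0.09671675, -0.36645695]), 'finger_gap': 0.9995569054061778}
```

View pics/scene0.png

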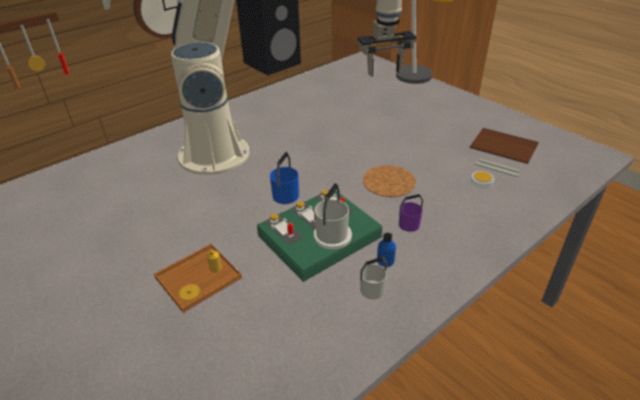

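View pics/top0.png

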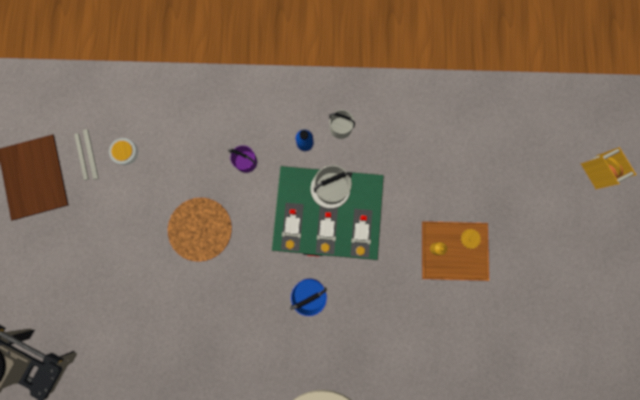

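The scene view shows the grey pot on the green stand at about (332,222), with the mat at (389,181). In the top view the stand is at (328,213), the pot at (331,187), the mat at (200,229), the bolts at (290,244), (325,247) and (360,251), and the red posts at (292,212), (328,215) and (363,218). A blue pot stands in front of the stand at (309,297).

```bash
cat > h.py <<'E'
import numpy as np,cv2
from station import ctrl
from scipy.spatial.transform import Rotation as R
def ray(n,uv,z):
    m=ctrl.camera_model(n);P=m["pose"];d=P[:3,:3]@np.linalg.inv(m["K"])@[uv[0],uv[1],1];o=P[:3,3]
    return o+d*(z-o[2])/d[2]
def proj(n,p):
    m=ctrl.camera_model(n);P=m["pose"];c=P[:3,:3].T@(np.asarray(p)-P[:3,3]);q=m["K"]@c;return q[:2]/q[2]
def blobs(mask,roi,amin):
    u0,v0,u1,v1=roi;m=np.zeros_like(mask);m[v0:v1,u0:u1]=mask[v0:v1,u0:u1]
    n,_,st,c=cv2.connectedComponentsWithStats(m);return [(c[i].round(2),st[i,4]) for i in range(1,n) if st[i,4]>=amin]
def st():
    s=ctrl.read_state();Rm=R.from_rotvec(s["tcp_rot"]).as_matrix()
    return s,np.array(s["eef_pos"]),Rm
E
python3 - <<'E'
from h import *
im=cv2.imread("pics/top0.png");hs=cv2.cvtColor(im,cv2.COLOR_BGR2HSV)
rng=lambda a,b:cv2.inRange(hs,a,b)
g=rng((60,80,20),(90,255,255));cs=max(cv2.findContours(g,0,2)[0],key=cv2.contourArea)
r=cv2.minAreaRect(cs);b=cv2.boxPoints(r);print("stand px",b)
for p in b: print(ray("top",p,.045)[:2].round(4))
w=ray("top",r[0],.045);print("c",w)
bra=rng((12,110,80),(30,255,255))
for c,a in blobs(bra,(275,235,380,262),8): print("bolt",c,a,ray("top",c,.064)[:2].round(4))
red=rng((0,150,80),(8,255,255))|rng((172,150,80),(180,255,255))
for c,a in blobs(red,(275,200,380,230),4): print("red",c,a,ray("top",c,.087)[:2].round(4))
mat=rng((5,80,60),(25,255,255));
for c,a in blobs(mat,(160,190,240,270),300): print("mat",c,a,ray("top",c,.005)[:2].round(4))
cv2.imwrite("pics/c1.png",np.hstack([cv2.resize(im[155:265,265:390],None,fx=3.2,fy=5,interpolation=2)[:, :],cv2.resize(cv2.imread("pics/scene0.png")[170:280,255:385],None,fx=3,fy=5,interpolation=2)]))
E
```

```text
stand px [[272.0902  250.00821]
 [279.69678 166.33609]
 [323.51642 170.3197 ]
 [315.90985 253.99182]]
[0.4691 0.1397]
[0.684  0.1292]
[0.6767 0.0157]
[0.4621 0.0291]
c [0.57159913 0.0784686  0.045     ]
bolt [289.43 244.07] 68 [0.4848 0.0952]
bolt [324.94 246.96] 70 [0.4801 0.007 ]
bolt [360.14 250.29] 72 [ 0.4743 -0.0804]
red [292.1  211.13] 30 [0.5648 0.0899]
red [327.5  214.14] 28 [0.5598 0.003 ]
red [363.13 217.17] 30 [ 0.5547 -0.0844]
mat [199.1  229.06] 3294 [0.5185 0.3382]
```

View pics/c1.png

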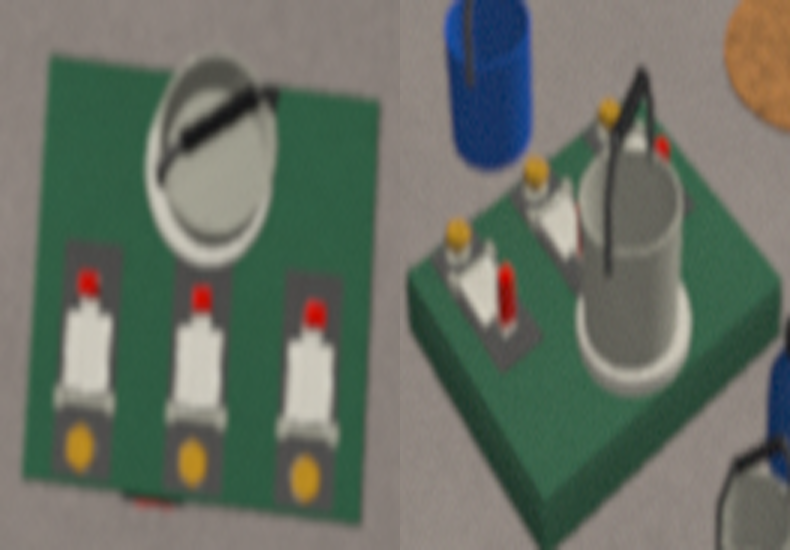

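The crops show the black grip bar running from about px (323,183) to (347,174) in the top view. The next step is fitting it at z 0.197 and taking the blue pot's position for clearance.

```bash
python3 - <<'E'
from h import *
im=cv2.imread("pics/top0.png");g=im.max(2)
m=(g<70).astype(np.uint8)*255
for c,a in blobs(m,(312,165,360,195),10):print(c,a)
roi=np.zeros_like(m);roi[165:192,314:357]=m[165:192,314:357]
n,l,s,_=cv2.connectedComponentsWithStats(roi);k=1+s[1:,4].argmax();ys,xs=np.where(l==k);(c,wh,a)=cv2.minAreaRect(np.c_[xs,ys].astype(np.float32));print(c,wh,a)
vx,vy,_,_=cv2.fitLine(np.c_[xs,ys].astype(np.float32),2,0,.01,.01).ravel()
p=ray("top",c,.197);q=ray("top",(c[0]+20*vx,c[1]+20*vy),.197);print("bar mid",p,"dir",(q-p)/np.linalg.norm(q-p),np.degrees(np.arctan2(*(q-p)[[1,0]])))
print("seat proj",proj("top",(.6294,-.0017,.197)))
print("blue",ray("top",(309,297),.082),"purple",ray("top",(243,158),.06))
ims=cv2.imread("pics/scene0.png")
print("pred scene grip",proj("scene",(.6294,-.0017,.197)),"bar-fit",proj("scene",p))
print(g[165:195:2,314:357:2])
E
```

```text
[335.46 177.64] 126
(335.62261962890625, 177.32073974609375) (6.2479023933410645, 31.925254821777344) 72.25532531738281
bar mid [ 0.63222152 -0.01162897  0.197     ] dir [ 0.38109169 -0.92453725  0.        ] -67.59867934188323
seat proj [331.11051126 178.45389711]
blue [0.35955609 0.04217797 0.082     ] purple [0.70002308 0.222109   0.06      ]
pred scene grip [333.57366822 190.42414135] bar-fit [331.34226667 192.58089309]
[[140 139 140 138 138 142 141 139 136 131 136 139 138 138 137 137 136 137
  137 136 137 138]
 [132 134 134 137 142 143 119 101  93  92  92  99 114 133 139 138 136 135
  136 137 135 136]
 [101  99 109 130 119  91  83  80  79  80  79  80  83 100 122 138 137 136
  137 138 136 135]
 [ 92  96 119 110  83  80  80  81  84  85  83  83  86  89  88 107 119 109
  112 116 121 127]
 [ 94 111 112  85  80  87 107 124 131 131 123 100  73  55  41  50  65  50
   51  76  95 100]
 [106 126  89  82 104 134 151 156 153 135 101  66  36  27  24  31  77  76
   48  80  94  93]
 [136 118  83 106 144 158 148 128 103  61  33  27  23  42  72  87 118 124
   92  90  92  92]
 [154 102  98 138 138 120  81  49  33  24  29  45  80 122 144 138 134 143
  131  96  93  94]
 [165  98 127 126  66  40  27  24  37  62 102 129 147 154 157 155 144 145
  136  99  95  93]
 [163  98 119  97  41  27  42  79 113 137 152 156 158 159 158 159 150 147
  139 101  93  93]
 [157  93  80  81  83  90 124 149 155 158 158 159 159 159 159 158 157 153
  137  98  93  93]
 [127  75  91 139 153 153 158 159 160 161 159 161 159 159 158 158 159 155
  135  95  93  95]
 [ 96  81 138 157 159 160 162 163 162 161 160 160 160 159 158 158 159 153
  119  92  92  93]
 [119 113 153 160 162 163 163 163 161 160 161 159 160 159 158 158 159 152
  108  92  92  93]
 [184 158 156 162 163 163 161 162 160 161 161 159 159 158 156 159 158 152
  108  93  94  94]]
```

```bash
cat >> h.py <<'E'
def go(target,yaw=None,tilt=0):
    """shift (units of 50mm, current tool axes) to target; turn (units of 5deg) to tool-y at yaw, tilt about it"""
    s,p,Rm=st();d=Rm.T@(np.asarray(target)-p)/.05
    print("pos",p.round(4),"yaw y",np.degrees(np.arctan2(Rm[1,1],Rm[0,1])).round(2),"z",Rm[:,2].round(3),"F",np.round(s["force"],2),"t",s["time_s"],"q",np.round(s["qpos"],2))
    print("shift",d.round(3))
    if yaw is not None:
        a=np.radians(yaw);y=np.array([np.cos(a),np.sin(a),0]);x=np.cross(y,[0,0,-1]);G=np.c_[x,y,[0,0,-1]]@R.from_rotvec([0,np.radians(tilt),0]).as_matrix()
        print("turn",(np.degrees(R.from_matrix(Rm.T@G).as_rotvec())/5).round(3))
E
python3 - <<'E'
from h import *
go((.630,-.004,.26),23)
E
```

```text
pos [0.2631 0.5665 0.214 ] yaw y 65.09 z [-0.001 -0.001 -1.   ] F [ 0.15 -0.1  -0.37] t 0.1 q [ 1.13  0.35  1.63  0.    1.16 -0.  ]
shift [-11.462  -7.258  -0.912]
turn [-1.300e-02  5.000e-03  8.417e+00]
```

Call:
servo_tool(
  linear=[
    [0,0,-0.9],
    [-0.7,-0.45,0],
    [-0.7,-0.45,0],
    [-0.7,-0.45,0],
    [-0.7,-0.45,0],
    [-0.7,-0.45,0],
    [-0.7,-0.45,0],
    [-0.7,-0.45,0],
    [-0.7,-0.45,0],
    [-0.7,-0.45,0],
  ],
  turn=[
    [0,0,0],
    [0,0,0],
    [0,0,0],
    [0,0,0],
    [0,0,0],
    [0,0,0],
    [0,0,0],
    [0,0,0],
    [0,0,0],
    [0,0,0],
  ],
  hand=-1,
)

```text
time_s: 1.35
eef_pos: [0.4641, 0.2492, 0.2594]
tcp_rot: [-0.677, -3.067, 0.0]
force: [0.9, 0.3, 0.0]
finger_gap: 1.002
grip_force: 0.0
```

Call:
servo_tool(
  linear=[
    [-0.7,-0.45,0],
    [-0.7,-0.45,0],
    [-0.7,-0.45,0],
    [-0.7,-0.45,0],
    [-0.7,-0.45,0],
    [-0.7,-0.45,0],
    [-0.7,-0.45,0],
  ],
  turn=[
    [0,0,0.9],
    [0,0,0],
    [0,0,0],
    [0,0,0],
    [0,0,0],
    [0,0,0],
    [0,0,0],
  ],
)

```text
time_s: 2.22
eef_pos: [0.6029, -0.0067, 0.2593]
tcp_rot: [-0.797, -3.038, 0.0]
force: [1.5, 0.0, 0.4]
finger_gap: 1.002
grip_force: 0.0
```

Call:
servo_tool(
  linear=[
    [0,0,0],
    [0,0,0],
    [0,0,0],
    [0,0,0],
    [0,0,0],
    [0,0,0],
    [0,0,0],
    [0,0,0],
  ],
  turn=[
    [0,0,1],
    [0,0,1],
    [0,0,1],
    [0,0,1],
    [0,0,1],
    [0,0,1],
    [0,0,1],
    [0,0,0.5],
  ],
)

```text
time_s: 3.22
eef_pos: [0.6023, -0.0054, 0.2592]
tcp_rot: [-1.734, -2.619, 0.001]
force: [-0.0, 0.0, -0.4]
finger_gap: 0.999
grip_force: 0.0
```

```bash
python3 - <<'E'
from h import *
go((.630,-.004,.178),23)
E
```

```text
pos [ 0.6023 -0.0054  0.2592] yaw y 22.97 z [-0.001 -0.    -1.   ] F [-0.01  0.02 -0.4 ] t 3.225 q [-0.01  0.28  1.63 -0.    1.23 -0.41]
shift [-0.192  0.522  1.623]
turn [-0.009 -0.004 -0.006]
```

Call:
servo_tool(
  linear=[
    [-0.19,0.52,0],
    [0,0,0.3],
    [0,0,0.4],
    [0,0,0.4],
    [0,0,0.3],
    [0,0,0.2],
    [0,0,0],
    [0,0,0],
  ],
  turn=[
    [0,0,0],
    [0,0,0],
    [0,0,0],
    [0,0,0],
    [0,0,0],
    [0,0,0],
    [0,0,0],
    [0,0,0],
  ],
)

```text
time_s: 4.22
eef_pos: [0.6306, -0.0039, 0.1802]
tcp_rot: [1.732, 2.62, 0.001]
force: [-0.2, -0.1, 0.5]
finger_gap: 0.999
grip_force: 0.0
```

```bash
python3 - <<'E'
from h import *
go((.630,-.004,.178),23)
im=ctrl.snapshot("scene")[:,:,::-1]
cv2.imwrite("pics/s1.png",cv2.resize(im[100:280,230:430],None,fx=3,fy=3,interpolation=2))
E
```

```text
pos [ 0.6306 -0.0039  0.1802] yaw y 23.09 z [ 0.001 -0.    -1.   ] F [-0.17 -0.11  0.47] t 4.225 q [-0.01  0.39  1.65  0.    1.09 -0.41]
shift [ 0.003 -0.011  0.044]
turn [0.01  0.004 0.017]
```

View pics/s1.png

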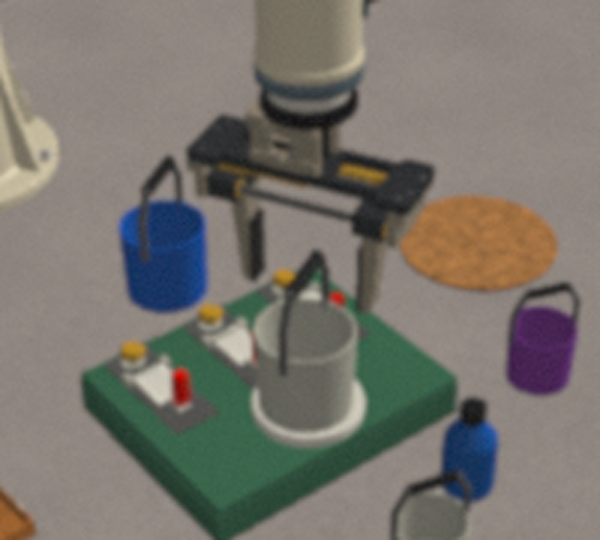

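The fingers straddle the black bar, with fingertips at crop (255,275) and (370,305) and the bar top at (318,257). I'll close and lift.

Call:
servo_tool(
  linear=[
    [0,0,0.04],
    [0,0,0],
    [0,0,0],
    [0,0,0],
    [0,0,0],
    [0,0,0],
    [0,0,0],
    [0,0,0],
  ],
  turn=[
    [0,0,0],
    [0,0,0],
    [0,0,0],
    [0,0,0],
    [0,0,0],
    [0,0,0],
    [0,0,0],
    [0,0,0],
  ],
  hand=1,
)

```text
time_s: 5.28
eef_pos: [0.63, -0.004, 0.1775]
tcp_rot: [-1.732, -2.621, 0.001]
force: [-1.5, -0.6, 0.3]
finger_gap: 0.151
grip_force: 0.5
```

Call:
servo_tool(
  linear=[
    [0,0,-0.1],
    [0,0,-0.2],
    [0,0,-0.3],
    [0,0,-0.3],
    [0,0,-0.3],
    [0,0,-0.3],
    [0,0,-0.2],
    [0,0,0],
  ],
  turn=[
    [0,0,0],
    [0,0,0],
    [0,0,0],
    [0,0,0],
    [0,0,0],
    [0,0,0],
    [0,0,0],
    [0,0,0],
  ],
)

```text
time_s: 6.28
eef_pos: [0.6306, -0.0039, 0.2635]
tcp_rot: [1.731, 2.62, 0.001]
force: [0.3, -0.4, -3.9]
finger_gap: 0.134
grip_force: 30.0
```

```bash
python3 - <<'E'
from h import *
go((.5185,.3382,.265),53)
im=ctrl.snapshot("scene")[:,:,::-1]
cv2.imwrite("pics/s2.png",cv2.resize(im[60:280,230:450],None,fx=2.5,fy=2.5,interpolation=2))
E
```

```text
pos [ 0.6306 -0.0039  0.2635] yaw y 23.09 z [ 0.001 -0.    -1.   ] F [ 0.29 -0.43 -3.85] t 6.275 q [-0.01  0.32  1.57 -0.    1.25 -0.41]
shift [ 7.174  0.62  -0.033]
turn [ 0.013  0.011 -5.982]
```

View pics/s2.png

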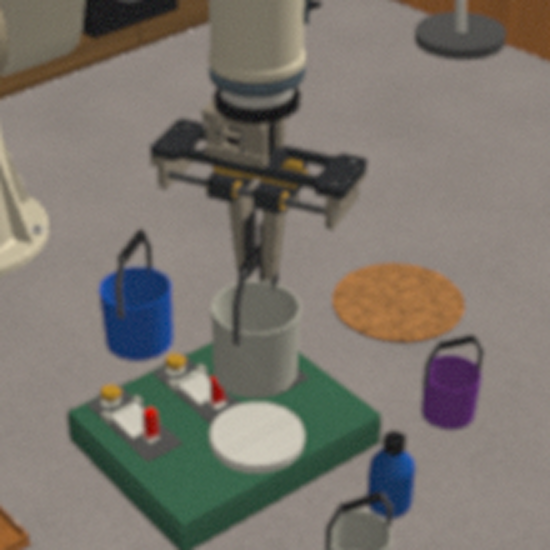

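The pot hangs upright from the bar and is clear of the seat. The mat is at crop (398,300), so I'll carry it over.

Call:
servo_tool(
  linear=[
    [0.2,0.02,0],
    [0.4,0.03,0],
    [0.5,0.05,0],
    [0.6,0.05,0],
    [0.6,0.05,0],
    [0.6,0.05,0],
    [0.6,0.05,0],
    [0.6,0.05,0],
    [0.6,0.05,0],
    [0.5,0.05,0],
  ],
  turn=[
    [0,0,0],
    [0,0,0],
    [0,0,0],
    [0,0,0],
    [0,0,0],
    [0,0,0],
    [0,0,0],
    [0,0,0],
    [0,0,0],
    [0,0,0],
  ],
)

```text
time_s: 7.58
eef_pos: [0.5473, 0.2462, 0.2623]
tcp_rot: [-1.73, -2.621, 0.0]
force: [1.0, -0.5, -3.0]
finger_gap: 0.128
grip_force: 30.0
```

Call:
servo_tool(
  linear=[
    [0.6,0.05,0],
    [0.5,0.04,0],
    [0.4,0.03,0],
    [0.3,0.03,0],
    [0.17,0.02,0],
    [0,0,0],
    [0,0,0],
  ],
  turn=[
    [0,0,0],
    [0,0,0],
    [0,0,0],
    [0,0,0],
    [0,0,0],
    [0,0,0],
    [0,0,0],
  ],
)

```text
time_s: 8.45
eef_pos: [0.5184, 0.3375, 0.2626]
tcp_rot: [1.732, 2.621, -0.0]
force: [0.3, -0.2, -1.6]
finger_gap: 0.129
grip_force: 30.0
```

```bash
python3 - <<'E'
from h import *
go((.5185,.3382,.128))
E
```

```text
pos [0.5184 0.3375 0.2626] yaw y 23.06 z [ 0. -0. -1.] F [ 0.32 -0.21 -1.57] t 8.45 q [ 0.57  0.3   1.6  -0.    1.24  0.17]
shift [0.013 0.008 2.691]
```

Call:
servo_tool(
  linear=[
    [0.01,0.01,0.2],
    [0,0,0.4],
    [0,0,0.5],
    [0,0,0.5],
    [0,0,0.4],
    [0,0,0.3],
    [0,0,0.2],
    [0,0,0.05],
    [0,0,0],
  ],
  turn=[
    [0,0,0],
    [0,0,0],
    [0,0,0],
    [0,0,0],
    [0,0,0],
    [0,0,0],
    [0,0,0],
    [0,0,0],
    [0,0,0],
  ],
)

```text
time_s: 9.57
eef_pos: [0.5187, 0.3388, 0.1354]
tcp_rot: [1.732, 2.621, 0.001]
force: [0.2, -0.0, -2.3]
finger_gap: 0.128
grip_force: 30.0
```

Call:
servo_tool(
  linear=[
    [0,0,0.05],
    [0,0,0.05],
    [0,0,0.03],
    [0,0,0],
  ],
  turn=[
    [0,0,0],
    [0,0,0],
    [0,0,0],
    [0,0,0],
  ],
)

```text
time_s: 10.07
eef_pos: [0.5183, 0.3387, 0.1285]
tcp_rot: [-1.732, -2.621, 0.0]
force: [0.0, -0.2, -2.4]
finger_gap: 0.132
grip_force: 30.0
```

```bash
python3 - <<'E'
from h import *
go((.5185,.3382,.1255))
im=ctrl.snapshot("scene")[:,:,::-1]
cv2.imwrite("pics/s3.png",cv2.resize(im[50:230,310:470],None,fx=3,fy=3,interpolation=2))
E
```

```text
pos [0.5183 0.3387 0.1285] yaw y 23.09 z [-0. -0. -1.] F [ 0.01 -0.16 -2.4 ] t 10.075 q [0.58 0.43 1.72 0.   0.99 0.17]
shift [-0.01  -0.001  0.06 ]
```

View pics/s3.png

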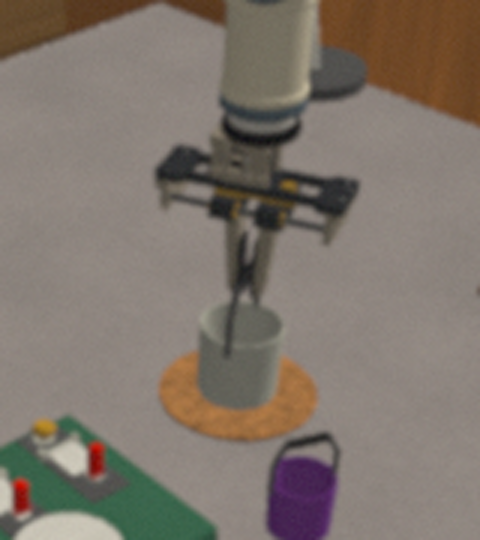

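The pot sits just above the mat's middle, crop (240,395). I'll lower it until it touches.

Call:
servo_tool(
  linear=[
    [0,0,0.03],
    [0,0,0.02],
    [0,0,0],
    [0,0,0],
  ],
  turn=[
    [0,0,0],
    [0,0,0],
    [0,0,0],
    [0,0,0],
  ],
)

```text
time_s: 10.62
eef_pos: [0.5184, 0.3387, 0.1261]
tcp_rot: [-1.732, -2.621, 0.0]
force: [-0.3, 0.9, -2.8]
finger_gap: 0.129
grip_force: 30.0
```

Call:
servo_tool(
  linear=[
    [0,0,0.03],
    [0,0,0],
    [0,0,0],
  ],
  turn=[
    [0,0,0],
    [0,0,0],
    [0,0,0],
  ],
)

```text
time_s: 11.0
eef_pos: [0.5186, 0.3389, 0.1253]
tcp_rot: [1.732, 2.621, 0.001]
force: [-1.9, -0.8, 6.5]
finger_gap: 0.13
grip_force: 30.0
```

Call:
servo_tool(
  linear=[
    [0,0,0],
    [0,0,0],
    [0,0,0],
    [0,0,0],
    [0,0,0],
    [0,0,0],
  ],
  turn=[
    [0,0,0],
    [0,0,0],
    [0,0,0],
    [0,0,0],
    [0,0,0],
    [0,0,0],
  ],
  hand=-1,
)

```text
time_s: 11.75
eef_pos: [0.5184, 0.3387, 0.1246]
tcp_rot: [1.732, 2.621, 0.0]
force: [0.9, -0.8, 0.9]
finger_gap: 0.758
grip_force: 0.0
```

Call:
servo_tool(
  linear=[
    [0,0,-0.2],
    [0,0,-0.4],
    [0,0,-0.5],
    [0,0,-0.5],
    [0,0,0],
    [0,0,0],
  ],
  turn=[
    [0,0,0],
    [0,0,0],
    [0,0,0],
    [0,0,0],
    [0,0,0],
    [0,0,0],
  ],
)

```text
time_s: 12.5
eef_pos: [0.5181, 0.3385, 0.2041]
tcp_rot: [-1.732, -2.621, 0.001]
force: [0.0, -0.8, -0.5]
finger_gap: 1.0
grip_force: 0.0
```

```bash
python3 - <<'E'
from h import *
b={n:np.array(v) for n,v in dict(left=(.4848,.0952),mid=(.4797,.0073),right=(.4743,-.0804)).items()}
# refit row with known pitch
a=-np.arctan2(b["left"][0]-b["right"][0],b["left"][1]-b["right"][1]);print("yaw deg",np.degrees(a))
go((*b["left"],.12),86.6)
E
```

```text
yaw deg -3.4219260667359492
pos [0.5181 0.3385 0.2041] yaw y 23.09 z [-0. -0. -1.] F [ 0.04 -0.82 -0.54] t 12.5 q [ 0.58  0.35  1.66 -0.    1.13  0.17]
shift [-4.215 -2.52   1.684]
turn [-5.0000e-03 -2.0000e-03 -1.2702e+01]
```

Call:
servo_tool(
  linear=[
    [-0.42,-0.25,0],
    [-0.6,-0.36,0],
    [-0.7,-0.42,0],
    [-0.7,-0.42,0],
    [-0.7,-0.42,0],
    [-0.6,-0.36,0],
    [-0.5,-0.29,0],
    [0,0,0],
  ],
  turn=[
    [0,0,0],
    [0,0,0],
    [0,0,0],
    [0,0,0],
    [0,0,0],
    [0,0,0],
    [0,0,0],
    [0,0,-1],
  ],
  hand=1,
)

```text
time_s: 13.5
eef_pos: [0.4836, 0.0923, 0.2037]
tcp_rot: [-1.616, -2.692, 0.003]
force: [0.7, -0.6, 0.3]
finger_gap: 0.152
grip_force: 0.0
```

Call:
servo_tool(
  linear=[
    [0,0,0],
    [0,0,0],
    [0,0,0],
    [0,0,0],
    [0,0,0],
    [0,0,0],
    [0,0,0],
    [0,0,0],
    [0,0,0],
    [0,0,0],
  ],
  turn=[
    [0,0,-1],
    [0,0,-1],
    [0,0,-1],
    [0,0,-1],
    [0,0,-1],
    [0,0,-1],
    [0,0,-1],
    [0,0,-1],
    [0,0,-1],
    [0,0,-1],
  ],
)

```text
time_s: 14.75
eef_pos: [0.4839, 0.094, 0.2036]
tcp_rot: [-0.322, -3.123, 0.001]
force: [0.2, -1.2, 0.4]
finger_gap: 0.007
grip_force: 0.0
```

Call:
servo_tool(
  linear=[
    [0,0,0],
    [0,0,0],
    [0,0,0],
    [0,0,0],
  ],
  turn=[
    [0,0,-1],
    [0,0,-0.7],
    [0,0,0],
    [0,0,0],
  ],
)

```text
time_s: 15.25
eef_pos: [0.4847, 0.0946, 0.2042]
tcp_rot: [-0.096, -3.139, 0.0]
force: [-0.7, 0.5, 0.3]
finger_gap: 0.003
grip_force: 0.0
```

```bash
python3 - <<'E'
from h import *
go((.4848,.0952,.075),86.6)
im=ctrl.snapshot("top")[:,:,::-1]
cv2.imwrite("pics/t1.png",cv2.resize(im[120:320,160:400],None,fx=3,fy=3,interpolation=2))
E
```

```text
pos [0.4847 0.0946 0.2042] yaw y 86.49 z [-0.001 -0.    -1.   ] F [-0.71  0.54  0.26] t 15.25 q [ 0.19  0.16  1.92 -0.    1.06 -1.32]
shift [-0.004  0.012  2.584]
turn [-0.003 -0.009 -0.022]
```

View pics/t1.png

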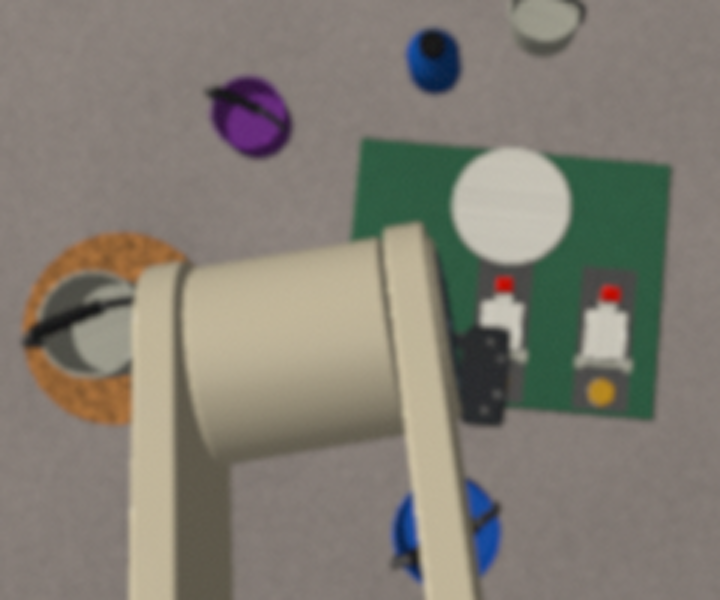

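The pot stands on the mat (crop 95,320), and the arm is over the left bolt. I'll go down gently.

Call:
servo_tool(
  linear=[
    [0,0.01,0.4],
    [0,0,0.6],
    [0,0,0.6],
    [0,0,0.5],
    [0,0,0.3],
    [0,0,0.15],
    [0,0,0],
    [0,0,0],
  ],
  turn=[
    [0,0,0],
    [0,0,0],
    [0,0,0],
    [0,0,0],
    [0,0,0],
    [0,0,0],
    [0,0,0],
    [0,0,0],
  ],
)

```text
time_s: 16.3
eef_pos: [0.4859, 0.0958, 0.0778]
tcp_rot: [0.094, 3.139, 0.0]
force: [-0.2, 0.7, -0.1]
finger_gap: 0.004
grip_force: 0.0
```

Call:
servo_tool(
  linear=[
    [0,0,0.1],
    [0,0,0.1],
    [0,0,0.04],
    [0,0,0],
  ],
  turn=[
    [0,0,0],
    [0,0,0],
    [0,0,0],
    [0,0,0],
  ],
)

```text
time_s: 16.8
eef_pos: [0.4851, 0.0956, 0.0649]
tcp_rot: [-0.093, -3.14, 0.0]
force: [-0.1, -0.0, 0.3]
finger_gap: 0.006
grip_force: 0.0
```

Call:
servo_tool(
  linear=[
    [0,0,0.03],
    [0,0,0.03],
    [0,0,0],
  ],
  turn=[
    [0,0,0],
    [0,0,0],
    [0,0,0],
  ],
)

```text
time_s: 17.18
eef_pos: [0.4855, 0.0957, 0.0638]
tcp_rot: [0.093, 3.14, 0.0]
force: [-7.7, -2.7, 26.4]
finger_gap: 0.006
grip_force: 13.1
```

The left bolt holds at 26 N, so it's tight. I'll try the middle one.

Call:
servo_tool(
  linear=[
    [0,0,-0.2],
    [0,0,-0.3],
    [0,-0.5,0],
    [0,-0.6,0],
    [0,-0.5,0],
    [0,-0.16,0],
    [0,0,0.2],
    [0,0,0.2],
    [0,0,0],
  ],
  turn=[
    [0,0,0],
    [0,0,0],
    [0,0,0],
    [0,0,0],
    [0,0,0],
    [0,0,0],
    [0,0,0],
    [0,0,0],
    [0,0,0],
  ],
)

```text
time_s: 18.3
eef_pos: [0.4792, 0.0085, 0.0659]
tcp_rot: [-0.092, -3.138, -0.0]
force: [-0.6, -0.1, -0.4]
finger_gap: 0.009
grip_force: 0.0
```

Call:
servo_tool(
  linear=[
    [0,0,0.04],
    [0,0,0.03],
    [0,0,0.03],
    [0,0,0],
  ],
  turn=[
    [0,0,0],
    [0,0,0],
    [0,0,0],
    [0,0,0],
  ],
)

```text
time_s: 18.8
eef_pos: [0.4801, 0.0078, 0.0621]
tcp_rot: [0.093, 3.14, -0.0]
force: [-0.8, -0.2, -0.6]
finger_gap: 0.006
grip_force: 0.0
```

Call:
servo_tool(
  linear=[
    [0,0,0.04],
    [0,0,0.04],
    [0,0,0],
  ],
  turn=[
    [0,0,0],
    [0,0,0],
    [0,0,0],
  ],
)

```text
time_s: 19.18
eef_pos: [0.48, 0.0078, 0.0579]
tcp_rot: [-0.094, -3.14, 0.0]
force: [0.5, 0.1, 0.7]
finger_gap: 0.008
grip_force: 0.0
```

Call:
servo_tool(
  linear=[
    [0,0,0.03],
    [0,0,0.01],
    [0,0,0],
  ],
  turn=[
    [0,0,0],
    [0,0,0],
    [0,0,0],
  ],
)

```text
time_s: 19.55
eef_pos: [0.4801, 0.0078, 0.0572]
tcp_rot: [0.093, 3.14, -0.0]
force: [-5.6, 0.3, 18.8]
finger_gap: 0.004
grip_force: 9.8
```

The middle bolt gave, sinking to z 0.057, so that's the loose one. I'll rise, open and pre-tilt over the middle post.

Call:
servo_tool(
  linear=[
    [0,0,-0.3],
    [0,0,-0.5],
    [0,0,-0.6],
    [0,0,-0.5],
    [-0.4,0,0],
    [-0.6,0,0],
    [-0.47,0,0],
    [0,0,0],
  ],
  turn=[
    [0,0,0],
    [0,0,0],
    [0,0,0],
    [0,0,0],
    [0,0,0],
    [0,0,0],
    [0,0,0],
    [0,0,0],
  ],
  hand=-1,
)

```text
time_s: 20.55
eef_pos: [0.5545, 0.0034, 0.1513]
tcp_rot: [0.094, 3.139, 0.0]
force: [0.0, -0.9, -0.8]
finger_gap: 0.853
grip_force: 0.0
```

Call:
servo_tool(
  linear=[
    [0,0,0],
    [0,0,0],
    [0,0,0],
    [0,0,0],
    [0,0,0],
    [0,0,0],
  ],
  turn=[
    [0,1,0],
    [0,1,0],
    [0,1,0],
    [0,1,0],
    [0,0,0],
    [0,0,0],
  ],
)

```text
time_s: 21.3
eef_pos: [0.5526, 0.0035, 0.1511]
tcp_rot: [-0.083, -2.792, -0.014]
force: [-0.1, 0.6, 0.0]
finger_gap: 1.002
grip_force: 0.0
```

```bash
python3 - <<'E'
from h import *
go((.5531,.0029,.060),86.6,20)
im=ctrl.snapshot("scene")[:,:,::-1]
cv2.imwrite("pics/s4.png",cv2.resize(im[100:280,230:430],None,fx=3,fy=3,interpolation=2))
E
```

```text
pos [0.5526 0.0035 0.1511] yaw y 86.59 z [-0.341  0.02  -0.94 ] F [-0.08  0.59  0.04] t 21.3 q [-0.01  0.51  1.59  0.02  1.39 -1.53]
shift [-0.632 -0.011  1.708]
turn [-0.     0.009 -0.002]
```

View pics/s4.png

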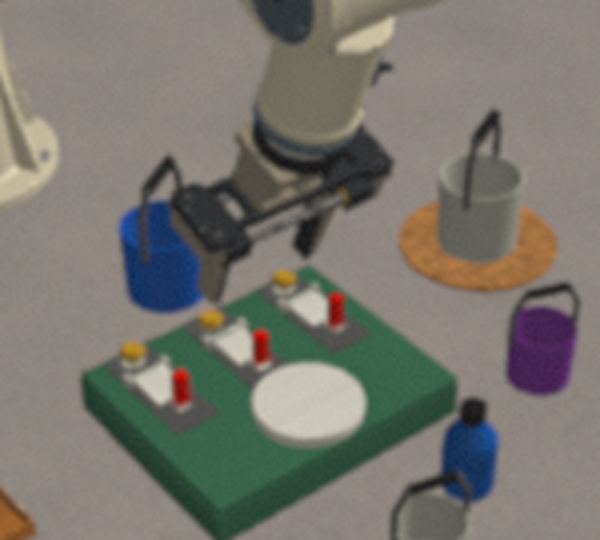

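The pot is upright on the mat (crop 480,210). The open gripper is above the middle cap, whose post is at crop (262,347). I'll go straight down.

Call:
servo_tool(
  linear=[
    [-0.11,-0.01,0.3],
    [-0.15,0,0.4],
    [-0.15,0,0.4],
    [-0.11,0,0.3],
    [-0.11,0,0.3],
    [0,0,0],
    [0,0,0],
  ],
  turn=[
    [0,0,0],
    [0,0,0],
    [0,0,0],
    [0,0,0],
    [0,0,0],
    [0,0,0],
    [0,0,0],
  ],
)

```text
time_s: 22.22
eef_pos: [0.5542, 0.0029, 0.0607]
tcp_rot: [-0.083, -2.792, -0.015]
force: [-0.2, 0.3, -0.3]
finger_gap: 0.999
grip_force: 0.0
```

Call:
servo_tool(
  linear=[
    [0,0,0],
    [0,0,0],
    [0,0,0],
    [0,0,0],
    [0,0,0],
    [0,0,0],
    [0,0,0],
    [0,0,0],
  ],
  turn=[
    [0,0,0],
    [0,0,0],
    [0,0,0],
    [0,0,0],
    [0,0,0],
    [0,0,0],
    [0,0,0],
    [0,0,0],
  ],
  hand=1,
)

```text
time_s: 23.22
eef_pos: [0.5538, 0.001, 0.0604]
tcp_rot: [-0.081, -2.791, -0.01]
force: [0.4, -19.8, 0.5]
finger_gap: 0.154
grip_force: 9.7
```

```bash
python3 - <<'E'
from h import *
go((.5531,.0029,.060),86.6,20)
s,p,Rm=st(); print(s["finger_gap"],s["grip_force"])
# arc: hinge in tool frame, rows of -5deg about hinge; net TCP shift in local frame per row
h=np.array([.5037,.0059,.050]);r=Rm.T@(p-h);r[1]=0
w=R.from_rotvec([0,-np.radians(5),0]).as_matrix()
print("r",r.round(4),"per 5deg",((w@r-r)/.05).round(3),"after10",(p+0).round(4))
E
```

```text
pos [0.5538 0.001  0.0604] yaw y 86.7 z [-0.342  0.017 -0.94 ] F [  0.4  -19.76   0.51] t 23.225 q [-0.01  0.62  1.63  0.01  1.24 -1.53]
shift [0.012 0.036 0.013]
turn [-0.042 -0.001  0.005]
0.1541521321208697 9.740664660930634
r [-0.0437  0.     -0.027 ] per 5deg [ 0.05   0.    -0.074] after10 [0.5538 0.001  0.0604]
```

Gripped at 14 mm, which is the post. I'll ease the side load, then swing the cap about its hinge.

Call:
servo_tool(
  linear=[
    [0,-0.04,0],
    [0,0,0],
    [0,0,0],
  ],
  turn=[
    [0,0,0],
    [0,0,0],
    [0,0,0],
  ],
)

```text
time_s: 23.6
eef_pos: [0.5538, 0.0005, 0.0604]
tcp_rot: [-0.083, -2.791, -0.014]
force: [-0.6, -4.1, -0.5]
finger_gap: 0.152
grip_force: 30.0
```

Call:
servo_tool(
  linear=[
    [0.025,0,-0.037],
    [0.025,0,-0.037],
    [0.025,0,-0.037],
    [0.025,0,-0.037],
    [0.025,0,-0.037],
    [0.025,0,-0.037],
    [0.025,0,-0.037],
    [0.025,0,-0.037],
    [0,0,0],
  ],
  turn=[
    [0,-0.5,0],
    [0,-0.5,0],
    [0,-0.5,0],
    [0,-0.5,0],
    [0,-0.5,0],
    [0,-0.5,0],
    [0,-0.5,0],
    [0,-0.5,0],
    [0,0,0],
  ],
)

```text
time_s: 24.72
eef_pos: [0.5471, 0.001, 0.0774]
tcp_rot: [0.093, 3.138, -0.001]
force: [0.8, -3.9, -1.0]
finger_gap: 0.15
grip_force: 30.0
```

Call:
servo_tool(
  linear=[
    [0.025,0,-0.037],
    [0.025,0,-0.037],
    [0.025,0,-0.037],
    [0.025,0,-0.037],
    [0.025,0,-0.037],
    [0.025,0,-0.037],
    [0.025,0,-0.037],
    [0,0,0],
  ],
  turn=[
    [0,-0.5,0],
    [0,-0.5,0],
    [0,-0.5,0],
    [0,-0.5,0],
    [0,-0.5,0],
    [0,-0.5,0],
    [0,-0.5,0],
    [0,0,0],
  ],
)

```text
time_s: 25.72
eef_pos: [0.537, 0.0017, 0.0894]
tcp_rot: [0.084, 2.832, -0.013]
force: [0.1, -6.9, 3.3]
finger_gap: 0.146
grip_force: 30.0
```

Call:
servo_tool(
  linear=[
    [0.025,0,-0.037],
    [0.025,0,-0.037],
    [0.025,0,-0.037],
    [0.025,0,-0.037],
    [0.025,0,-0.037],
    [0.025,0,-0.037],
    [0,0,0],
    [0,0,0],
  ],
  turn=[
    [0,-0.5,0],
    [0,-0.5,0],
    [0,-0.5,0],
    [0,-0.5,0],
    [0,-0.5,0],
    [0,-0.5,0],
    [0,0,0],
    [0,0,0],
  ],
)

```text
time_s: 26.72
eef_pos: [0.5278, 0.0016, 0.0961]
tcp_rot: [0.078, 2.603, -0.028]
force: [-2.9, 16.5, -2.6]
finger_gap: 0.149
grip_force: 30.0
```

```bash
python3 - <<'E'
from h import *
go((.5,0,.06))
s,p,Rm=st();h=np.array([.5037,.0059,.050]);g=p-.019*Rm[:,2]-h;print("grasp rel hinge",g,"cap angle",np.degrees(np.arctan2(g[2],g[0])-np.arctan2(.0283,.0566)),s["finger_gap"],s["grip_force"])
im=np.hstack([ctrl.snapshot("scene")[100:280,250:450,::-1],ctrl.snapshot("top")[130:310,170:380,::-1]])
cv2.imwrite("pics/e.png",cv2.resize(im,None,fx=1.9,fy=3,interpolation=2))
E
```

```text
pos [0.5278 0.0016 0.0961] yaw y 86.49 z [ 0.511 -0.035 -0.859] F [-2.92 16.47 -2.65] t 26.725 q [ 0.04  0.21  2.34 -0.83  0.07 -0.66]
shift [ 0.845 -0.063  0.336]
grasp rel hinge [ 0.01440171 -0.00363245  0.06237808] cap angle 50.43442500796179 0.14886445487508457 30.00557452440262
```

View pics/e.png

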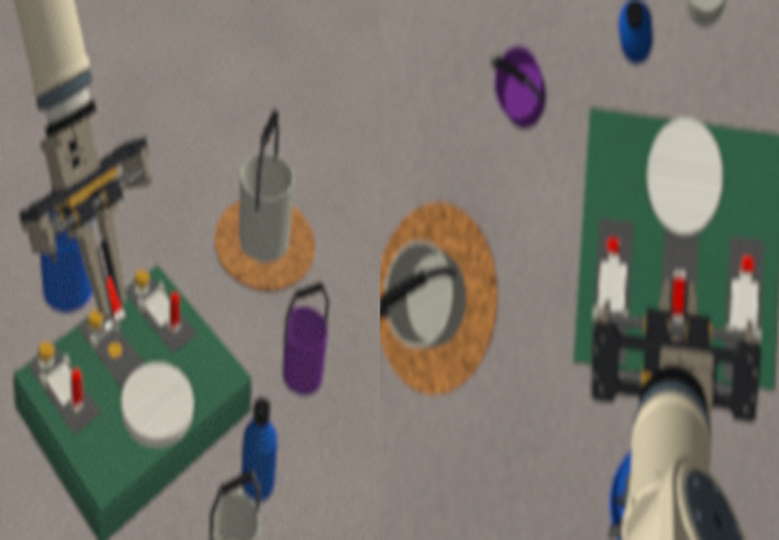

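The middle cap is held open at about 50° (post at crop (112,297)), the outer caps are shut, and the pot stands on the mat. I'll let it settle briefly before handing in.

Call:
servo_tool(
  linear=[
    [0,0,0],
    [0,0,0],
    [0,0,0],
    [0,0,0],
  ],
  turn=[
    [0,0,0],
    [0,0,0],
    [0,0,0],
    [0,0,0],
  ],
)

```text
time_s: 27.32
eef_pos: [0.5278, 0.0016, 0.096]
tcp_rot: [0.078, 2.603, -0.028]
force: [-2.2, 16.3, -1.9]
finger_gap: 0.15
grip_force: 30.0
```

```bash
python3 -c "
from h import *
s,p,Rm=st();print(p,s['force'],s['grip_force'],np.abs(s['qvel']).max())
if s['grip_force']>5: print(ctrl.close_job())"
```

```text
[0.52778272 0.0016159  0.09601899] [-2.1886835  16.27655608 -1.92913859] 30.005840957164764 0.0024254040626751224
the job is handed in; nothing more can be done
None
```

I handed the job in at about 27 s: the pot stands upright on the mat, the middle bolt was the loose one (it sank about 7 mm), and the gripper holds its cap open at about 50° (computed from the gripper pose) with the other two caps shut; no verdict came back.

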